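Roll a guide roller up to its stop

ROBOT

A 6-joint arm with a two-finger parallel gripper is mounted at the origin on the work surface. World frame = base frame: x ahead of the robot, y to its left, z up, the work surface at z = 0. Lengths are in m, angles in degrees, forces in N, time in s.
With the tool pointing down it reaches from about 0.35 to 0.875 m from the base axis. Payload 4.2 kg.
Tool frame: the origin (TCP) lies between the finger pads; the fingertips stand 14 mm ahead of it and the grasp point (between the pads) lies 5 mm behind it; z points along the fingers, y is the line along which they close (so a half turn about z gives the same grasp; the last joint's range is limited). The gripper opens to 87 mm and grips with 3 to 60 N. Pads are 19 mm wide; open, the fingers measure 117 mm over their backs; the gripper's body (75 mm by 190 mm) begins 51 mm behind the grasp point.
Start: joints at [79.962, 22.042, 0.453, 0, -68.411, -14.817], TCP at [0.263, 0.567, 0.197] pointing down, gripper open.
Joint ranges: [-179.83, 179.83], [-69.29, 118.12], [-61.27, 80.66], [-181.25, 117.63], [-171.15, -9.14], [-177.46, 177.46]. Speed limits (degrees/s): [159.86, 159.86, 180, 180, 180, 180].

INTERFACE

Orientations are given as a 3x3 rotation matrix whose columns are the frame's x, y, z axes.
In Python, from workcell import status, viewer, hand_in gives the robot as it stands. The module is installed in compiled form; this text tells all that it offers.
- The arm moves only by the tool apply_moves, never from a script. Its argument "targets" is a list of rows, each a list of 7 numbers: the shift along the world's x, y, z in mm, then the turn, a rotation vector about the world's x, y, z in degrees, then the finger opening in mm, from 0 to 87. In form: [[dx, dy, dz, wx, wy, wz, hand], ...]. A call has 1 to 12 rows; each row shifts and turns the commanded pose from where the row before left it; what a row does not reach is not made up. A row lasts 1/12 s, in which the tool goes at most 41.7 mm and 7.16 degrees, less where a joint would pass 70% of its speed; a pose out of reach is approached as far as the arm can. A call with a gripper value outside its range is refused whole. The fingers move at their own pace and stop on an object; "force" is the grip in N (left out, the last holds). Time passes only in rows, so rows that do not move let the fingers close. It gives the time, the measured TCP pose, the force, the opening and the grip force at its end, in the units of the state.
- status.sense(): the state, without advancing time (a new reading comes with each control period).
- viewer.read_camera(name): name is "scene" or "side" or "wrist"; returns a dict with "color" (384x512x3 uint8, blue, green, red), "z_map" (384x512 float32, m along the optical axis (not along the pixel's ray), 0 where there is no reading), "camera_matrix" (3x3 intrinsics, pixels), "dist_coeffs" ([k1, k2, p1, p2, k3] as OpenCV has them; the pictures are not rectified), "rvec" (rotation vector, rad) and "tvec" (3), from world to camera coordinates, as OpenCV has them. Camera axes: x right, y down, z forward; pixel columns grow to the right and rows downward; lengths in m; the calibration is good to about 2 mm. A picture is of the moment at which its call begins.
- hand_in(): hands the job in; it is judged then, once.
The state is a dict: "t": time; "joints": joint angles; "dq": joint speeds; "joint_torque": joint torques, N m; "ee_pos": TCP position; "ee_rot": TCP orientation; "contact_force": force on the tool from outside, world axes, zero at the start; "ft_torque": the same for the moment, N m; "opening": finger opening in m; "finger_force": force on a finger pad.
Only numpy, scipy, OpenCV 4.12 (cv2) and the standard library are available. Lean on these libraries where they do the work, as an engineer would, in place of code of your own. Each camera call takes 0.05 s, during which the arm holds its last target. There are 200 camera calls.

TASK

On the mould-polishing bench, push the steel roller up the ramp with the fingertips until it drops into the shallow seat against the stop plate at the top, then take the hand away and leave it resting there. Push it slowly and keep the fingers behind it all the way, so that it never rolls free on the slope, forwards or back; do not pinch, lift or carry it, and leave the other things on the bench where they are.

Things in the scene. Friction and masses are not known exactly. Their poses are not given: they have to be found in the camera images.
- ramp: Fixed low ramp of aluminium and dark steel, 315 mm long, 108 mm wide. Origin: on the bench under its middle; x axis uphill, y across, z up. Along x: end lip from -165 to -157 mm, top 20 mm above the bench; then a level landing, then the slope. The channel is 92 mm wide between side cheeks 8 mm thick that stand 10 mm above the running surface all along.
- foot (a point): Middle of the line where the level landing (12 mm above the bench) meets the 10 degree slope: ramp x = -55 mm. Axes as the ramp's.
- crest (a point): Middle of the slope's upper edge: ramp x = 95 mm, 38.4 mm above the bench. Beyond it lies a level seat 2 mm lower, 36 mm long, that ends at the stop plate. Axes as the ramp's.
- stop (a point): Middle of the upper edge of the upright stop plate's face: ramp x = 131 mm, 74 mm above the bench. The plate is 15 mm thick and as wide as the ramp. Axes as the ramp's.
- roller: Polished steel roller with dark end covers, 50 mm in diameter, 80 mm long, 0.4 to 0.85 kg, lying across the ramp on its landing, square to it within a few degrees. Origin: its centre; y along its length; x and z turn as it rolls. It rolls freely, and back down the slope if left there. Slippery, friction about 0.35 against all things. Past the crest it drops into the seat and stays.
- seat (a point): Where the centre of the seated roller lies: ramp x = 105.6 mm, 61.4 mm above the bench, with 1.5 mm of play along x. Axes as the ramp's.
- cap_a: Bystander: domed steel cap, 60 mm in diameter, 30 mm high, standing beside the ramp on the side of its -y. Origin: centre of its underside.
- cap_b: Bystander: a second such cap, 60 mm in diameter, 30 mm high, on the same side, further uphill. Origin: centre of its underside.
- pot: Bystander: open black plastic pot, 64 mm in diameter at the rim, 85 mm high, beside the ramp's upper half on the side of its +y. Origin: centre of its underside.
- screwdriver: Bystander: screwdriver with an amber handle, lying roughly along the ramp, about 230 mm from its middle line on the side of its -y. Origin: under the middle of its length; x along it towards the tip.
Mind the look-alikes: they are no part of the job. Leave any brown or green look-alike of the roller alone.

How it is judged (in metres and radians):
On the way, in this order (a step that is already met when the one before it is completed fails the run):
1. the roller is halfway up the slope, pushed by the fingers (x of roller in the frame of ramp between 0.01 and 0.07 m and contact force between the fingers and roller above 0.1 N), for 0.05 s.
2. the roller has dropped into the seat at the stop (x of roller in the frame of ramp between 0.102 and 0.11 m and z of roller in the frame of ramp between 0.058 and 0.0628 m and angle between the y axis of roller and the y axis of ramp, either way round below 0.1 rad), for 0.2 s.
At the end, for the whole second after the job is handed in: The roller lies at rest in the seat against the stop (centre 102 to 110 mm along the ramp's x, within 10 mm of the seat point, not above 62.8 mm, square to the ramp within 0.1 rad), touched by nothing of the robot (all of step 2 and linear speed of roller below 0.02 m/s and distance between roller and seat below 0.01 m).
It fails at once if the roller rolls free on the slope (faster than 0.2 m/s with no finger on it), forwards or back (x of roller in the frame of ramp between -0.03 and 0.08 m and linear speed of roller above 0.2 m/s and contact force between the fingers and roller below 0.01 N).
It fails at once if the roller is lifted: more than 12 mm above its highest place on the ramp, or 25 mm above the landing while over it (z of roller in the frame of ramp above 0.0755 m or (x of roller in the frame of ramp below -0.05 m and z of roller in the frame of ramp above 0.062 m)).
It fails at once if the roller is carried or pinched on the slope: held by the fingers without resting on the ramp, or squeezed between them (x of roller in the frame of ramp between -0.03 and 0.08 m and ((contact force between roller and ramp below 0.2 N and contact force between the fingers and roller above 1 N) or (distance between the grasp point and roller below 0.03 m and contact force between the fingers and roller above 6 N))).
It fails at once if the roller leaves the ramp (z of roller in the frame of ramp below 0.025 m).
It fails at once if a bystander is moved more than 20 mm (distance of any of cap_a, cap_b, pot, screwdriver from where it was at the start of the episode above 0.02 m).
It also fails if it takes over 40 s, if anything falls off the work surface, if the arm or the gripper's body presses on something with over 40 N, if the wrist force passes 120 N, or if a joint passes its speed limit or range.

## Working session

There is one attempt and no reset: what is moved stays moved. The work goes in short steps, Python scripts to look and compute and a tool call to move; the robot and the scene stay as the last step left them, time stands still between calls to the robot, and variables do not carry over. Pictures are saved under pics/ and viewed, at most 10 in all, crops included, and the job is handed in when it is done.

Besides the shell and the picture viewer there is one more tool, called after "Call:" in YAML: its name, and indented under it one key for each argument. apply_moves: Moves the arm, as the interface text tells. Its arguments: {"type":"object","properties":{"targets":{"type":"array"},"force":{"type":"number"}},"required":["targets"]}

```bash
mkdir -p pics; cat > h.py <<'E'
import numpy as np, cv2
from workcell import status, viewer, hand_in
def grab(n):
    r=viewer.read_camera(n); R=cv2.Rodrigues(np.array(r["rvec"],float))[0]; r["R"]=R; r["t"]=np.array(r["tvec"],float).reshape(3); return r
def cloud(r):
    K=np.array(r["camera_matrix"]);h,w=r["z_map"].shape
    u,v=np.meshgrid(np.arange(w),np.arange(h))
    p=cv2.undistortPoints(np.stack([u,v],-1).reshape(-1,1,2).astype(np.float64),K,np.array(r["dist_coeffs"],float)).reshape(h,w,2)
    z=r["z_map"].astype(float); c=np.dstack([p[...,0]*z,p[...,1]*z,z])
    P=(c-r["t"])@r["R"]; P[z<=0]=np.nan; return P
def proj(r,X):
    return cv2.projectPoints(np.array(X,float).reshape(-1,1,3),np.array(r["rvec"],float),np.array(r["tvec"],float),np.array(r["camera_matrix"]),np.array(r["dist_coeffs"],float))[0].reshape(-1,2)
E
python3 - <<'E'
from h import *
import pickle
d={n:grab(n) for n in("scene","side","wrist")}
pickle.dump(d,open("d0.pkl","wb"))
for n in d: print(n, -d[n]["R"].T@d[n]["t"])
cv2.imwrite("pics/a.png",d["scene"]["color"]);cv2.imwrite("pics/b.png",d["side"]["color"])
s=status.sense();print(s["t"],s["ee_rot"],s["ee_pos"])
E
```

```text
scene [ 0.99786691 -0.50735102  0.71474775]
side [ 0.53968807 -0.56158507  0.4806825 ]
wrist [0.33806289 0.53148329 0.38431519]
0.15 [[ 9.07324108e-01 -4.20431463e-01 -5.89272718e-04]
 [-4.20431855e-01 -9.07322733e-01 -1.58518512e-03]
 [ 1.31801166e-04  1.68602570e-03 -9.99998570e-01]] [0.26248717 0.5666836  0.19659062]
```

View pics/a.png

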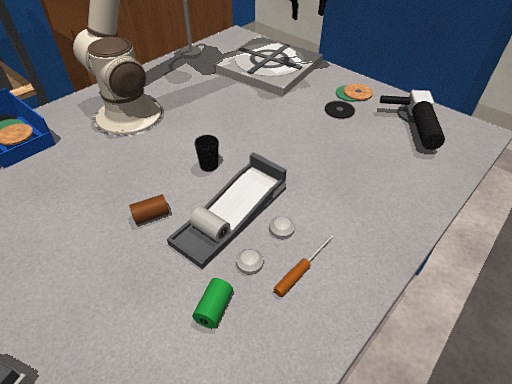

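View pics/b.png

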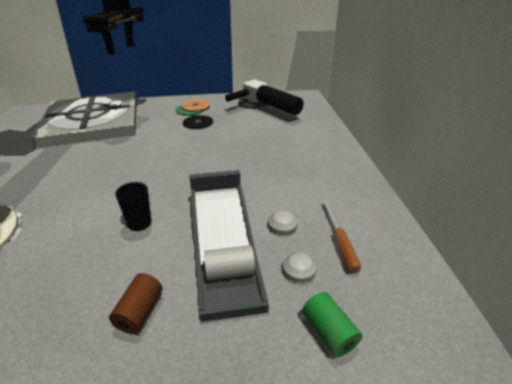

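Candidates for the roller (scene image): grey steel cylinder on the ramp at (210,222), brown look-alike at (150,209), green look-alike at (213,303). I choose the grey one on the ramp, also seen at (229,263) in the side view. The stop plate is at (268,170) scene / (215,181) side, so uphill is roughly world +y.

```bash
cat > fit.py <<'E'
from h import *
import pickle
from scipy.optimize import least_squares
d=pickle.load(open("d0.pkl","rb"))
def hm(x,y):
    run=np.where(x<-.055,.012,np.where(x<.095,.012+(x+.055)*np.tan(np.radians(10)),.0364))
    z=np.where(x<-.157,.02,run); z=np.where(abs(y)>.046,run+.010,z)
    z=np.where(x<-.157,np.maximum(.02,z),z)
    z=np.where(x>.131,.074,z)
    return np.where((x<-.165)|(x>.146)|(abs(y)>.054),0,z)
for n in("scene","side"):
    P=cloud(d[n]); 
    px={"scene":(210,222),"side":(229,263)}[n]; px2={"scene":(268,165),"side":(215,178)}[n]
    a=P[px[1],px[0]];b=P[px2[1],px2[0]]; print(n,"roller top px",a,"stop px",b)
    c=(a+b)/2; u=(b-a)[:2]; yaw=np.arctan2(u[1],u[0])
    Q=P.reshape(-1,3);Q=Q[np.linalg.norm(Q-[*c[:2],0.03],axis=1)<.25]
    bz=Q[Q[:,2]<.006]; print("bench z",np.median(bz[:,2]))
    def loc(p,Q): 
        C,S=np.cos(p[2]),np.sin(p[2]);D=Q[:,:2]-p[:2]; return D[:,0]*C+D[:,1]*S,-D[:,0]*S+D[:,1]*C
    def cost(p,Q=Q):
        x,y=loc(p,Q); m=(abs(x+.01)<.17)&(abs(y)<.07)&~((x>-.13)&(x<-.015)&(abs(y)<.046))
        # distance to model: min over small neighbourhood
        r=np.min([abs(Q[:,2]-hm(x+i,y+j))+0.7*np.hypot(i,j) for i in(-.003,0,.003) for j in(-.003,0,.003)],0)
        up=(Q[:,2]>.008)&(abs(y)<.075)&(abs(x)<.19)
        return np.minimum(r,.015)[m|up].mean()+ .0
    from scipy.optimize import differential_evolution
    s=differential_evolution(cost,[(c[0]-.06,c[0]+.06),(c[1]-.06,c[1]+.06),(yaw-.3,yaw+.3)],maxiter=60,popsize=12,seed=1)
    p=s.x; print(n,"ramp",p[:2],np.degrees(p[2]),s.fun)
    x,y=loc(p,Q)
    m=(x>-.14)&(x<-.0)&(abs(y)<.043)&(Q[:,2]>.032)&(Q[:,2]>hm(x,y)+.02)
    def cyl(q):  # x0,z0,skew
        return np.hypot((x[m]-q[0]-q[2]*y[m])*np.cos(q[2]),Q[m,2]-q[1])-.025
    r=least_squares(cyl,[np.median(x[m]),.037,0],loss="soft_l1",f_scale=.002)
    print(" roller ramp x,z,skew",r.x[:2],np.degrees(-r.x[2]),m.sum(),"ymid",(np.percentile(y[m],1)+np.percentile(y[m],99))/2,np.percentile(y[m],[1,99]),"rms",np.sqrt(np.mean(r.fun**2)))
    for nm,xx,zz in(("lip",-.161,.02),("stop",.138,.074)):
        k=(abs(x-xx)<.004)&(abs(y)<.04);print(nm,np.median(Q[k,2]))
    # draw
    im=d[n]["color"].copy();C,S=np.cos(p[2]),np.sin(p[2])
    w=lambda X:[p[0]+C*X[0]-S*X[1],p[1]+S*X[0]+C*X[1],X[2]]
    for L in([(-.165,-.054,.022),(-.165,.054,.022),(-.055,.054,.022),(.095,.054,.0484),(.146,.054,.074),(.146,-.054,.074),(.131,-.054,.074),(.131,.054,.074)],[(.095,-.046,.0384),(.095,.046,.0384)],[(-.055,-.046,.012),(-.055,.046,.012)],[(r.x[0],-.04,r.x[1]+.025),(r.x[0],.04,r.x[1]+.025)]):
        cv2.polylines(im,[np.round(proj(d[n],[w(X) for X in L])).astype(int)],False,(0,0,255),1)
    q=proj(d[n],[w((0,0,.03))])[0].astype(int); cr=im[q[1]-75:q[1]+75,q[0]-70:q[0]+70]
    globals()["c_"+n]=cv2.resize(cr,(400,428),interpolation=cv2.INTER_NEAREST)
cv2.imwrite("pics/c.png",np.hstack([c_scene,c_side]))
E
python3 fit.py
```

```text
scene roller top px [ 0.55701156 -0.16269738  0.05726211] stop px [0.53814831 0.05643602 0.07242058]
bench z -0.00039940449880563445
scene ramp [ 0.53796895 -0.07394531] 93.53460865360113 0.004234514385471076
 roller ramp x,z,skew [-0.08274151  0.03607846] -0.2102905435345297 722 ymid -0.0032971400418155723 [-0.04285534  0.03626106] rms 0.0025215138842292185
lip 0.019545110615842836
stop 0.07373596372108403
side roller top px [ 0.54573385 -0.17270019  0.05470299] stop px [0.52983356 0.05796199 0.06777336]
bench z 0.0005674262691523295
side ramp [ 0.53832095 -0.07462566] 93.56965633610291 0.003595011329311334
 roller ramp x,z,skew [-0.08030008  0.03749857] 0.23062817033627284 1397 ymid -0.002100992945253108 [-0.04168282  0.03748083] rms 0.0013704913990537288
lip 0.014947244621543747
stop 0.07214414739089957
```

View pics/c.png

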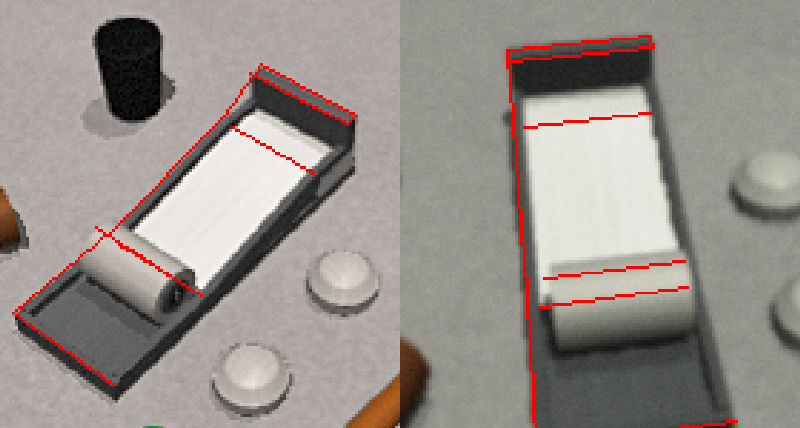

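The overlay in both views fits the ramp edges (stop plate, lip, cheeks). The roller is in the channel at ramp x ≈ -81 mm, z ≈ 37 mm, and square, as described. The ramp is at (0.538, -0.074) with yaw 93.55°. First I move the hand above the landing behind the roller, at a safe height.

Call:
apply_moves:
  targets:
    - [11.8,-32,0,0,0,-2.565,45]
    - [11.8,-32,0,0,0,-2.565,45]
    - [11.8,-32,0,0,0,-2.565,45]
    - [11.8,-32,0,0,0,-2.565,45]
    - [11.8,-32,0,0,0,-2.565,45]
    - [11.8,-32,0,0,0,-2.565,45]
    - [11.8,-32,0,0,0,-2.565,45]
    - [11.8,-32,0,0,0,-2.565,45]
    - [11.8,-32,0,0,0,-2.565,45]
    - [11.8,-32,0,0,0,-2.565,45]
    - [11.8,-32,0,0,0,-2.565,45]
    - [11.8,-32,0,0,0,-2.565,45]

```text
t: 1.15
ee_pos: [0.4043, 0.1814, 0.1975]
ee_rot: [[0.563, -0.826, 0.0], [-0.826, -0.563, 0.0], [-0.0, -0.0, -1.0]]
contact_force: [0.2, 0.6, 0.8]
opening: 0.0451
finger_force: 0.0
```

Call:
apply_moves:
  targets:
    - [11.8,-32,0,0,0,-2.565,45]
    - [11.8,-32,0,0,0,-2.565,45]
    - [11.8,-32,0,0,0,-2.565,45]
    - [11.8,-32,0,0,0,-2.565,45]
    - [11.8,-32,0,0,0,-2.565,45]
    - [11.8,-32,0,0,0,-2.565,45]
    - [11.8,-32,0,0,0,-2.565,45]
    - [11.8,-32,0,0,0,-2.565,45]
    - [11.8,-32,0,0,0,-2.565,45]
    - [11.8,-32,0,0,0,-2.565,45]
    - [11.8,-32,0,0,0,-2.565,45]
    - [11.8,-32,0,0,0,-2.565,45]

```text
t: 2.15
ee_pos: [0.5459, -0.2026, 0.1971]
ee_rot: [[0.06, -0.998, -0.001], [-0.998, -0.06, 0.0], [-0.0, 0.001, -1.0]]
contact_force: [0.5, 1.1, 0.6]
opening: 0.0451
finger_force: 0.0
```

Call:
apply_moves:
  targets:
    - [0,0,0,0,0,0,45]
    - [0,0,0,0,0,0,45]

```text
t: 2.32
ee_pos: [0.5456, -0.2024, 0.1963]
ee_rot: [[0.059, -0.998, -0.002], [-0.998, -0.059, 0.0], [-0.001, 0.002, -1.0]]
contact_force: [0.0, 0.4, -0.3]
opening: 0.0447
finger_force: 0.0
```

Call:
apply_moves:
  targets:
    - [0,0,-18,0,0,0,45]
    - [0,0,-18,0,0,0,45]
    - [0,0,-18,0,0,0,45]
    - [0,0,-18,0,0,0,45]
    - [0,0,-18,0,0,0,45]
    - [0,0,-18,0,0,0,45]
    - [0,0,-10,0,0,0,45]
    - [0,0,0,0,0,0,45]

```text
t: 2.98
ee_pos: [0.5438, -0.1997, 0.0771]
ee_rot: [[0.063, -0.998, -0.005], [-0.998, -0.063, 0.001], [-0.001, 0.005, -1.0]]
contact_force: [-0.7, 0.6, -0.4]
opening: 0.045
finger_force: 0.0
```

```bash
python3 - <<'E'
from h import *
a=grab("scene");b=grab("side");print(status.sense()["ee_pos"])
A=a["color"][120:290,130:330];B=b["color"][150:350,120:355]
f=lambda i:cv2.resize(i,(400,400*i.shape[0]//i.shape[1]))[:340]
cv2.imwrite("pics/d.png",np.hstack([f(A),f(B)]))
E
```

```text
[ 0.54613378 -0.20046642  0.079926  ]
```

View pics/d.png

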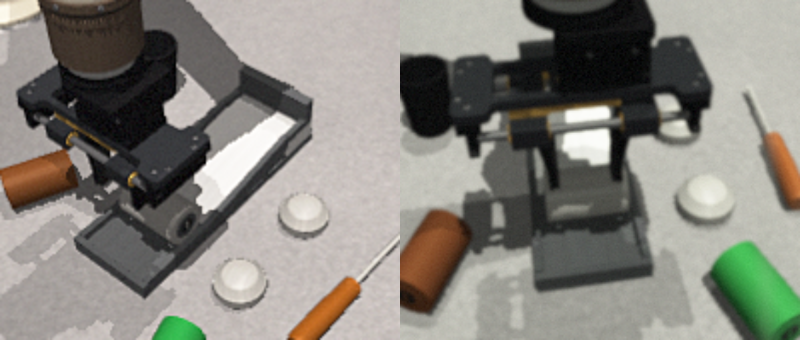

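The fingers stand centred in the channel over the landing, behind the roller (tips at about (550,195) and (615,185) in the right-hand crop). Next I lower them.

Call:
apply_moves:
  targets:
    - [0,0,-10,0,0,0,45]
    - [0,0,-10,0,0,0,45]
    - [0,0,-10,0,0,0,45]
    - [0,0,-9,0,0,0,45]
    - [0,0,0,0,0,0,45]
    - [0,0,0,0,0,0,45]

```text
t: 3.58
ee_pos: [0.5453, -0.2009, 0.0395]
ee_rot: [[0.062, -0.998, -0.002], [-0.998, -0.062, 0.0], [-0.0, 0.002, -1.0]]
contact_force: [0.7, -0.4, 0.4]
opening: 0.0449
finger_force: 0.0
```

```bash
cat > where.py <<'E'
from h import *
p=np.array([.5381,-.0743]);a=np.radians(93.55);C,S=np.cos(a),np.sin(a)
s=status.sense();D=np.array(s["ee_pos"][:2])-p
print("tcp ramp xy",C*D[0]+S*D[1],-S*D[0]+C*D[1],"z",s["ee_pos"][2],"F",np.round(s["contact_force"],1),"t",s["t"])
for n in("scene","side"):
    Q=cloud(grab(n)).reshape(-1,3);D=Q[:,:2]-p;x=C*D[:,0]+S*D[:,1];y=-S*D[:,0]+C*D[:,1]
    run=.012+np.clip(x+.055,0,.15)*np.tan(np.radians(10))
    c=C*(s["ee_pos"][0]-p[0])+S*(s["ee_pos"][1]-p[1])
    m=(x>c+.013)&(x<c+.09)&(abs(y)<.042)&(Q[:,2]>run+.03)&(Q[:,2]<run+.056)&(x<.126)
    from scipy.optimize import least_squares
    if m.sum()<20: print(n,"few",m.sum());continue
    r=least_squares(lambda q:np.hypot(x[m]-q[0]-q[2]*y[m],Q[m,2]-q[1])-.025,[np.median(x[m]),np.median(run[m])+.025,0],loss="soft_l1",f_scale=.002)
    print(n,"roller x,z,skewdeg",np.round(r.x[:2],4),np.degrees(-r.x[2]).round(1),m.sum(),"rms",np.sqrt(np.mean(r.fun**2)).round(4))
E
python3 where.py
```

```text
tcp ramp xy -0.12684949211011073 0.0006663794278561619 z 0.03948227824729622 F [ 0.7 -0.4  0.4] t 3.5833
scene roller x,z,skewdeg [-0.0816  0.0325] -3.6 35 rms 0.004
side roller x,z,skewdeg [-0.0807  0.0374] 0.1 719 rms 0.0016
```

Call:
apply_moves:
  targets:
    - [-0.19,3,0,0,0,0,45]
    - [-0.19,3,0,0,0,0,45]
    - [-0.19,3,0,0,0,0,45]
    - [-0.19,3,0,0,0,0,45]
    - [-0.19,3,0,0,0,0,45]
    - [-0.19,3,0,0,0,0,45]
    - [-0.19,3,0,0,0,0,45]
    - [-0.19,3,0,0,0,0,45]
    - [-0.19,3,0,0,0,0,45]
    - [-0.19,3,0,0,0,0,45]
    - [-0.19,3,0,0,0,0,45]
    - [-0.19,3,0,0,0,0,45]

```text
t: 4.68
ee_pos: [0.5436, -0.1646, 0.0404]
ee_rot: [[0.063, -0.998, 0.0], [-0.998, -0.063, 0.0], [-0.0, -0.0, -1.0]]
contact_force: [0.0, -0.8, -0.6]
opening: 0.0452
finger_force: 0.0
```

```bash
python3 where.py
```

```text
tcp ramp xy -0.09045019772712799 0.0001229774519943532 z 0.040442769489436085 F [ 0.  -0.8 -0.6] t 4.6833
scene few 7
side roller x,z,skewdeg [-0.0808  0.0377] 0.5 115 rms 0.0016
```

```bash
python3 - <<'E'
from h import *
a=grab("scene");b=grab("side")
A=a["color"][150:290,150:310];B=b["color"][170:330,160:300]
f=lambda i:cv2.resize(i,(400,400*i.shape[0]//i.shape[1]),interpolation=cv2.INTER_CUBIC)[:350]
cv2.imwrite("pics/e.png",np.hstack([f(A),f(B)]))
E
```

```text
(no output)
```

View pics/e.png

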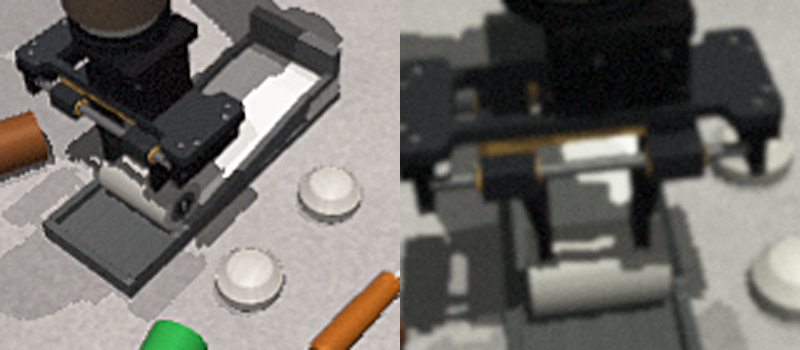

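The roller's full front is visible and it hides the fingertips, so the fingers may be on the wrong side of it. I check by projecting the TCP before moving again.

```bash
python3 - <<'E'
from h import *
p=np.array([.5381,-.0743]);a=np.radians(93.55);C,S=np.cos(a),np.sin(a)
w=lambda X:[p[0]+C*X[0]-S*X[1],p[1]+S*X[0]+C*X[1],X[2]]
s=status.sense();e=np.array(s["ee_pos"]);R=np.array(s["ee_rot"])
b=grab("side")
for sg in(-1,1): print("tip proj",proj(b,[e+R@[0,sg*.03,.014]]), "40mm up", proj(b,[e+R@[0,sg*.03,-.026]]))
P=cloud(b)
for X in [(-.081,0,.062),(-.081-.025,0,.037),(-.0445,0,.062)]: print(X,proj(b,[w(X)]))
for (u,v) in [(228,270),(228,263),(228,275),(211,250),(244,250),(244,240),(211,256),(211,262),(244,230),(211,240)]:
    Q=P[v,u];D=Q[:2]-p;print((u,v),b["color"][v,u],"ramp",np.round([C*D[0]+S*D[1],-S*D[0]+C*D[1],Q[2]],4))
im=b["color"].copy()
E
```

```text
tip proj [[245.68765514 268.73682871]] 40mm up [[245.44040203 252.23775864]]
tip proj [[210.42699714 273.23718525]] 40mm up [[208.63018105 256.74149874]]
(-0.081, 0, 0.062) [[226.61597148 252.15615749]]
(-0.10600000000000001, 0, 0.037) [[229.04010899 273.78872721]]
(-0.0445, 0, 0.062) [[224.1960211  237.03840905]]
(228, 270) [133 142 143] ramp [-0.1045  0.0012  0.0448]
(228, 263) [178 193 192] ramp [-0.098   0.      0.0542]
(228, 275) [84 88 88] ramp [-0.1043  0.0017  0.0324]
(211, 250) [15 14 13] ramp [-0.0984  0.0253  0.0888]
(244, 250) [17 17 17] ramp [-0.0986 -0.0265  0.0803]
(244, 240) [21 17 19] ramp [-0.0977 -0.0269  0.1013]
(211, 256) [5 8 0] ramp [-0.0999  0.0262  0.0771]
(211, 262) [73 78 79] ramp [-0.0949  0.0272  0.0581]
(244, 230) [ 9 12 13] ramp [-0.094  -0.0277  0.1188]
(211, 240) [32 31 33] ramp [nan nan nan]
```

The depth shows the finger faces at ramp x ≈ -99 mm, as expected. But they end at z ≈ 0.07, above the roller top, while the reported TCP puts the tips at 0.026. The real tips seem about 45 mm higher than reported. I go up and back and measure the tip height directly before trusting either number.

Call:
apply_moves:
  targets:
    - [0,0,10,0,0,0,45]
    - [0,0,10,0,0,0,45]
    - [0,0,10,0,0,0,45]
    - [0.7,-12,0,0,0,0,45]
    - [0.7,-12,0,0,0,0,45]
    - [0.7,-12,0,0,0,0,45]
    - [0,0,0,0,0,0,45]
    - [0,0,0,0,0,0,45]

```text
t: 5.6
ee_pos: [0.5451, -0.2021, 0.0698]
ee_rot: [[0.06, -0.998, -0.001], [-0.998, -0.06, 0.0], [-0.0, 0.001, -1.0]]
contact_force: [-0.7, 0.4, 0.2]
opening: 0.0453
finger_force: 0.0
```

```bash
cat > tip.py <<'E'
from h import *
p=np.array([.5381,-.0743]);a=np.radians(93.55);C,S=np.cos(a),np.sin(a)
s=status.sense();e=np.array(s["ee_pos"]);print("tcp",e,s["opening"],s["joints"])
for n in("scene","side"):
    b=grab(n);P=cloud(b);D=P[...,:2]-p;x=C*D[...,0]+S*D[...,1];y=-S*D[...,0]+C*D[...,1];c=C*(e[0]-p[0])+S*(e[1]-p[1])
    dark=b["color"].max(2)<50
    for lo,hi in((-.045,-.015),(.015,.045)):
        m=dark&(abs(x-c)<.014)&(y>lo)&(y<hi)&(P[...,2]>.028)
        z=P[...,2][m]
        if m.sum()>3: print(n,lo,m.sum(),"z pct",np.round(np.percentile(z,[0,3,10,50]),4),"x",np.median(x[m]).round(4),"y",np.median(y[m]).round(4),"rows",np.nonzero(m)[0].max())
    m=(x>-.115)&(x<-.05)&(abs(y)<.04)&(P[...,2]>.042)&(P[...,2]<.066)&~dark
    print(n,"roller cand",np.round([np.median(x[m]),np.percentile(P[...,2][m],98)],4),m.sum())
    cv2.imwrite("pics/f_%s.png"%n,b["color"])
A=cv2.imread("pics/f_scene.png")[130:290,140:300];B=cv2.imread("pics/f_side.png")[170:330,150:310]
cv2.imwrite("pics/f.png",cv2.resize(np.hstack([A,B]),(800,400),interpolation=cv2.INTER_CUBIC))
E
python3 tip.py
```

```text
tcp [ 0.54511695 -0.20210273  0.0698208 ] 0.04531966435384428 [-4.39458015e+00  2.48065760e+01 -1.53419353e+01 -1.37492480e-02
 -4.99199086e+01  7.86207457e+00]
scene -0.045 395 z pct [0.0958 0.1007 0.1135 0.2742] x -0.1291 y -0.0374 rows 228
scene 0.015 121 z pct [0.0945 0.0967 0.1009 0.1235] x -0.1365 y 0.0249 rows 216
scene roller cand [-0.0974  0.0623] 211
side -0.045 392 z pct [0.0955 0.0994 0.1077 0.1448] x -0.1362 y -0.0291 rows 260
side 0.015 421 z pct [0.0953 0.1012 0.1114 0.1898] x -0.1362 y 0.0304 rows 266
side roller cand [-0.0962  0.0632] 931
```

View pics/f.png

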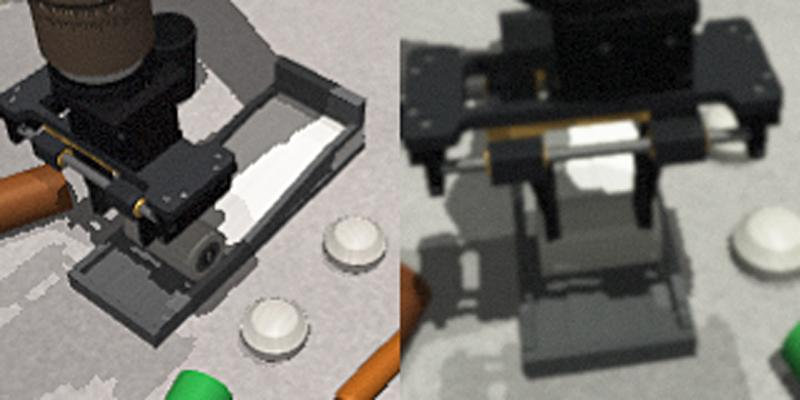

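Both views put the fingertips at z ≈ 0.095 while the state implies 0.056, so the reported height reads about 40 mm low; x and y agree within 1-2 mm. From here I trust the cameras for height. I lower in two stages, re-measuring between them, to real tips ≈ 25 mm.

Call:
apply_moves:
  targets:
    - [0,0,-10,0,0,0,45]
    - [0,0,-10,0,0,0,45]
    - [0,0,-10,0,0,0,45]
    - [0,0,-10,0,0,0,45]
    - [0,0,0,0,0,0,45]
    - [0,0,0,0,0,0,45]

```text
t: 6.2
ee_pos: [0.545, -0.2007, 0.0292]
ee_rot: [[0.063, -0.998, -0.003], [-0.998, -0.063, 0.0], [-0.0, 0.003, -1.0]]
contact_force: [0.4, -0.4, -0.8]
opening: 0.0449
finger_force: 0.0
```

```bash
python3 tip.py
```

```text
tcp [ 0.54499853 -0.20071071  0.02919241] 0.04489985376470626 [-4.24490694e+00  2.77085018e+01 -1.76225324e+01  4.75890007e-03
 -4.48145235e+01  7.84645318e+00]
scene -0.045 344 z pct [0.0536 0.06   0.0733 0.2334] x -0.1274 y -0.0377 rows 240
scene 0.015 106 z pct [0.0539 0.0555 0.0601 0.0813] x -0.1351 y 0.0251 rows 227
  return _methods._mean(a, axis=axis, dtype=dtype,
  ret = ret.dtype.type(ret / rcount)
Traceback (most recent call last):
  File "tip.py", line 12, in <module>
    print(n,"roller cand",np.round([np.median(x[m]),np.percentile(P[...,2][m],98)],4),m.sum())
                                                    ~~~~~~~~~~~~~^^^^^^^^^^^^^^^^
IndexError: index -1 is out of bounds for axis 0 with size 0
```

Call:
apply_moves:
  targets:
    - [0,0,-7,0,0,0,45]
    - [0,0,-7,0,0,0,45]
    - [0,0,-7,0,0,0,45]
    - [0,0,-7,0,0,0,45]
    - [0,0,0,0,0,0,45]
    - [0,0,0,0,0,0,45]

```text
t: 6.75
ee_pos: [0.5452, -0.2009, 0.0017]
ee_rot: [[0.063, -0.998, -0.001], [-0.998, -0.063, 0.0], [-0.0, 0.001, -1.0]]
contact_force: [-0.1, -0.3, -0.5]
opening: 0.045
finger_force: 0.0
```

```bash
sed -i 's/^    print(n,"roller cand.*/    if m.sum()>5: print(n,"roller cand",np.round([np.median(x[m]),np.percentile(P[...,2][m],98)],4),m.sum())/; s/>.028)/>.022)/' tip.py; python3 tip.py
```

```text
tcp [ 0.54523959 -0.20089264  0.00174672] 0.044963231391638846 [-4.26166499e+00  2.98491258e+01 -1.89286583e+01  5.13286398e-03
 -4.13032841e+01  7.84739988e+00]
scene -0.045 335 z pct [0.0244 0.0327 0.0457 0.2062] x -0.1273 y -0.0381 rows 248
scene 0.015 95 z pct [0.026  0.0281 0.032  0.0532] x -0.1349 y 0.0246 rows 235
side -0.045 308 z pct [0.0253 0.0302 0.0369 0.0708] x -0.1356 y -0.0295 rows 290
side 0.015 383 z pct [0.0261 0.0328 0.0451 0.1222] x -0.1353 y 0.0305 rows 294
side roller cand [-0.0958  0.0611] 281
```

View pics/f.png

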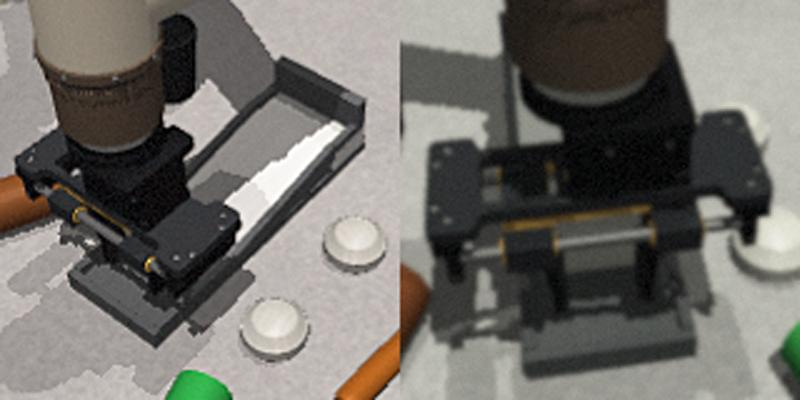

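Now the fingers stand behind the roller and hide its front; tips are at 25 mm in both views. I push slowly.

Call:
apply_moves:
  targets:
    - [-0.19,3,0,0,0,0,45]
    - [-0.19,3,0,0,0,0,45]
    - [-0.19,3,0,0,0,0,45]
    - [-0.19,3,0,0,0,0,45]
    - [-0.19,3,0,0,0,0,45]
    - [-0.19,3,0,0,0,0,45]
    - [-0.19,3,0,0,0,0,45]
    - [-0.19,3,0,0,0,0,45]
    - [-0.19,3,0,0,0,0,45]
    - [-0.19,3,0,0,0,0,45]
    - [-0.19,3,0,0,0,0,45]
    - [-0.19,3,0.4,0,0,0,45]

```text
t: 7.85
ee_pos: [0.5437, -0.1653, 0.0032]
ee_rot: [[0.063, -0.998, 0.0], [-0.998, -0.063, -0.001], [0.001, -0.0, -1.0]]
contact_force: [-0.3, -4.3, 3.7]
opening: 0.0451
finger_force: 2.5
```

```bash
python3 where.py; python3 tip.py
```

```text
tcp ramp xy -0.09114122989678657 1.6931839863505542e-05 z 0.003224467342879192 F [-0.3 -4.3  3.7] t 7.85
scene few 9
side roller x,z,skewdeg [-0.0532  0.0382] 0.1 452 rms 0.0009
tcp [ 0.54376806 -0.16473085  0.00314056] 0.04494458931221408 [-5.11676801e-01  2.87349241e+01 -2.08751490e+01  1.82215195e-02
 -4.03418818e+01  4.11064570e+00]
scene -0.045 336 z pct [0.0272 0.0339 0.0436 0.2079] x -0.0917 y -0.038 rows 237
scene 0.015 111 z pct [0.0229 0.028  0.0328 0.054 ] x -0.0986 y 0.0236 rows 225
scene roller cand [-0.0767  0.0641] 15
side -0.045 289 z pct [0.0285 0.0322 0.039  0.0734] x -0.0991 y -0.0292 rows 272
side 0.015 333 z pct [0.0277 0.0325 0.0424 0.1227] x -0.0992 y 0.0298 rows 277
side roller cand [-0.0718  0.0641] 446
```

Call:
apply_moves:
  targets:
    - [-0.19,3,0.53,0,0,0,45]
    - [-0.19,3,0.53,0,0,0,45]
    - [-0.19,3,0.53,0,0,0,45]
    - [-0.19,3,0.53,0,0,0,45]
    - [-0.19,3,0.53,0,0,0,45]
    - [-0.19,3,0.53,0,0,0,45]
    - [-0.19,3,0.53,0,0,0,45]
    - [-0.19,3,0.53,0,0,0,45]
    - [-0.19,3,0.53,0,0,0,45]
    - [-0.19,3,0.53,0,0,0,45]
    - [-0.19,3,0.53,0,0,0,45]
    - [-0.19,3,0.53,0,0,0,45]

```text
t: 9.05
ee_pos: [0.541, -0.1286, 0.0092]
ee_rot: [[0.063, -0.998, -0.0], [-0.998, -0.063, -0.0], [0.0, 0.0, -1.0]]
contact_force: [-0.1, -4.6, 3.7]
opening: 0.045
finger_force: 2.4
```

```bash
python3 where.py; python3 tip.py|grep side
```

```text
tcp ramp xy -0.05433889364492185 0.00042276544126639785 z 0.009232282454367663 F [-0.1 -4.6  3.7] t 9.05
scene few 14
side roller x,z,skewdeg [-0.0161  0.0448] -0.1 485 rms 0.0011
side -0.045 281 z pct [0.0361 0.04   0.0456 0.0812] x -0.0622 y -0.0288 rows 253
side 0.015 284 z pct [0.0369 0.0412 0.0499 0.128 ] x -0.0623 y 0.0299 rows 257
```

Call:
apply_moves:
  targets:
    - [-0.19,3,0.4,0,0,0,45]
    - [-0.19,3,0.4,0,0,0,45]
    - [-0.19,3,0.4,0,0,0,45]
    - [-0.19,3,0.4,0,0,0,45]
    - [-0.19,3,0.4,0,0,0,45]
    - [-0.19,3,0.4,0,0,0,45]
    - [-0.19,3,0.4,0,0,0,45]
    - [-0.19,3,0.4,0,0,0,45]
    - [-0.19,3,0.4,0,0,0,45]
    - [-0.19,3,0.4,0,0,0,45]
    - [-0.19,3,0.4,0,0,0,45]
    - [-0.19,3,0.4,0,0,0,45]

```text
t: 10.25
ee_pos: [0.5387, -0.0926, 0.014]
ee_rot: [[0.063, -0.998, -0.0], [-0.998, -0.063, 0.0], [-0.0, 0.0, -1.0]]
contact_force: [-0.3, -5.5, 3.6]
opening: 0.045
finger_force: 2.4
```

Call:
apply_moves:
  targets:
    - [-0.19,3,0.53,0,0,0,45]
    - [-0.19,3,0.53,0,0,0,45]
    - [-0.19,3,0.53,0,0,0,45]
    - [-0.19,3,0.53,0,0,0,45]
    - [-0.19,3,0.53,0,0,0,45]
    - [-0.19,3,0.53,0,0,0,45]
    - [-0.19,3,0.53,0,0,0,45]
    - [-0.19,3,0.53,0,0,0,45]
    - [-0.19,3,0.53,0,0,0,45]
    - [-0.19,3,0.53,0,0,0,45]
    - [-0.19,3,0.53,0,0,0,45]
    - [-0.19,3,0.53,0,0,0,45]

```text
t: 11.25
ee_pos: [0.5365, -0.0566, 0.0204]
ee_rot: [[0.063, -0.998, -0.0], [-0.998, -0.063, -0.0], [0.0, 0.0, -1.0]]
contact_force: [0.6, -4.3, 3.0]
opening: 0.0452
finger_force: 2.4
```

```bash
python3 where.py; python3 tip.py|grep side
```

```text
tcp ramp xy 0.01777501814965482 0.0005173662039977438 z 0.020421439420613176 F [ 0.6 -4.3  3. ] t 11.25
scene roller x,z,skewdeg [0.0551 0.0573] -0.3 24 rms 0.0015
side roller x,z,skewdeg [0.056  0.0575] 0.1 384 rms 0.001
side -0.045 271 z pct [0.0284 0.0498 0.058  0.094 ] x 0.0097 y -0.0295 rows 222
side 0.015 264 z pct [0.0458 0.0514 0.0611 0.0954] x 0.0095 y 0.0295 rows 225
```

Call:
apply_moves:
  targets:
    - [-0.19,3,0.5,0,0,0,45]
    - [-0.19,3,0.5,0,0,0,45]
    - [-0.19,3,0.5,0,0,0,45]
    - [-0.19,3,0.5,0,0,0,45]
    - [-0.19,3,0.5,0,0,0,45]
    - [-0.19,3,0.5,0,0,0,45]
    - [-0.19,3,0.5,0,0,0,45]
    - [-0.19,3,0.5,0,0,0,45]
    - [-0.12,2,0.3,0,0,0,45]
    - [-0.12,2,0.3,0,0,0,45]
    - [-0.12,2,0.3,0,0,0,45]
    - [-0.12,2,0.3,0,0,0,45]

```text
t: 12.45
ee_pos: [0.5345, -0.0248, 0.0256]
ee_rot: [[0.063, -0.998, -0.0], [-0.998, -0.063, -0.0], [0.0, 0.0, -1.0]]
contact_force: [0.2, -4.3, 2.3]
opening: 0.0446
finger_force: 2.4
```

Call:
apply_moves:
  targets:
    - [-0.12,2,0.3,0,0,0,45]
    - [-0.12,2,0.3,0,0,0,45]
    - [-0.12,2,0.3,0,0,0,45]
    - [-0.12,2,0.3,0,0,0,45]
    - [-0.12,2,0,0,0,0,45]
    - [-0.06,1,0,0,0,0,45]
    - [-0.06,1,0,0,0,0,45]
    - [0,0,0,0,0,0,45]

```text
t: 13.12
ee_pos: [0.5337, -0.0124, 0.0265]
ee_rot: [[0.063, -0.998, -0.0], [-0.998, -0.063, 0.0], [-0.0, 0.0, -1.0]]
contact_force: [0.5, 1.4, -0.9]
opening: 0.0451
finger_force: 0.0
```

```bash
python3 where.py; python3 tip.py|grep side
```

```text
tcp ramp xy 0.06208842886762185 0.0005134643241950197 z 0.026523752494836433 F [ 0.5  1.4 -0.9] t 13.1167
scene roller x,z,skewdeg [0.1049 0.0602] -0.3 35 rms 0.0016
side roller x,z,skewdeg [0.1075 0.0622] 0.2 322 rms 0.0012
side -0.045 253 z pct [0.0526 0.0561 0.0654 0.1007] x 0.053 y -0.0298 rows 205
side 0.015 237 z pct [0.0533 0.0572 0.0676 0.1018] x 0.053 y 0.0295 rows 208
```

The roller has dropped into the seat: x ≈ 105-107 mm, z ≈ 60-62 mm, square, and no force on the fingers. I take the hand away, back first, then up.

Call:
apply_moves:
  targets:
    - [0.3,-5,0,0,0,0,45]
    - [0.6,-10,0,0,0,0,45]
    - [0.6,-10,5,0,0,0,45]
    - [0.6,-10,15,0,0,0,45]
    - [0,-10,20,0,0,0,45]
    - [0,-10,20,0,0,0,45]
    - [0,-15,20,0,0,0,45]
    - [0,-20,20,0,0,0,45]
    - [0,-20,20,0,0,0,45]
    - [0,-20,10,0,0,0,45]
    - [0,0,0,0,0,0,45]
    - [0,0,0,0,0,0,45]

```text
t: 14.32
ee_pos: [0.5357, -0.1444, 0.1575]
ee_rot: [[0.059, -0.998, 0.001], [-0.998, -0.059, 0.0], [-0.0, -0.001, -1.0]]
contact_force: [-0.1, -0.2, -1.1]
opening: 0.0448
finger_force: 0.0
```

```bash
python3 - <<'E'
from h import *
p=np.array([.5381,-.0743]);a=np.radians(93.55);C,S=np.cos(a),np.sin(a)
from scipy.optimize import least_squares
I=[]
for n in("scene","side"):
    b=grab(n);Q=cloud(b).reshape(-1,3);D=Q[:,:2]-p;x=C*D[:,0]+S*D[:,1];y=-S*D[:,0]+C*D[:,1]
    m=(x>.075)&(x<.126)&(abs(y)<.042)&(Q[:,2]>.064)&(Q[:,2]<.09)
    r=least_squares(lambda q:np.hypot(x[m]-q[0]-q[2]*y[m],Q[m,2]-q[1])-.025,[.1,.06,0],loss="soft_l1",f_scale=.002)
    print(n,r.x,m.sum()); I.append(b["color"])
cv2.imwrite("pics/g.png",cv2.resize(np.hstack([I[0][100:340,100:360],I[1][100:340,80:380]]),(800,343)))
E
```

```text
scene [ 0.10511994  0.06046464 -0.00060874] 494
side [0.10758579 0.06229333 0.00033159] 565
```

View pics/g.png

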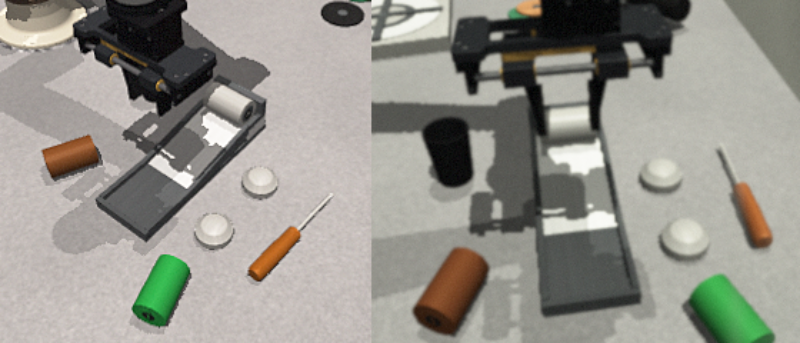

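The roller lies in the seat against the stop plate ((232,103) left, (570,122) right). The hand is clear of it, and the caps, pot and screwdriver look unmoved. I hand in.

```bash
python3 -c "
from workcell import hand_in
print(hand_in())"
```

```text
the job is handed in; nothing more can be done
None
```

The roller was pushed up the ramp and left resting in the seat against the stop, with the hand clear. I handed the job in but got no verdict back; the reported tool height read about 40 mm low, so I set the finger height by camera.

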